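# Put the wine-service tools back in their caddy

## Task

Put the wine-service tools back in the tray caddy, each standing upright in its own holder: the winged corkscrew in the oblong bay, the vacuum pump in the round steel cup, and the two brass-capped stoppers in the stopper block, one in each well and brass cap down, just as they stand now. The two used corks are rubbish for later: leave them lying where they are.

Things in the scene. Friction and masses are not known exactly. Their poses are not given: they have to be found in the camera images.
- stopper_a: Bottle stopper standing upside down on its brass cap: cap 29 mm across at the bottom, a narrower cork shank (about 23 mm across) pointing up, 37 mm tall in all, 45 g, loose. Origin at the centre of its underside, z up. Identical to stopper_b. Grip the shank from above, on its upper 20 mm.
- stopper_b: The second bottle stopper, identical to stopper_a in looks, size and frame.
- corkscrew: Bright metal winged corkscrew standing on its bell, wings down, all parts stiff: 39 mm (x) by 84 mm (y, wing to wing) by 138 mm tall, 240 g, loose. Origin: centre of underside, z up. On top a T handle: round bar 12 mm thick, 74 mm long along y, axis 132 mm above the origin; grip it from above, closing along x. A half turn about z makes no difference.
- pump: Hand vacuum pump, white body with black knob on top, standing upright, all its parts stiff: 44 mm across at the base, 36 mm at the waist (27 to 71 mm up), knob 39 mm across from 71 to 99 mm up, 99 mm tall, 90 g, loose. Origin at the centre of its underside, z up.
- cork_a: Used wine cork lying on its side, one end stained red: 24 mm thick, 44 mm long (along its y), 12 g, loose; it can roll. Not a stopper: it has no brass cap. To be left alone. Origin on its underside at mid length.
- cork_b: Second used wine cork lying on its side, same as cork_a. To be left alone.
- caddy: The tray caddy, fixed to the table: wooden tray 150 mm (x) by 300 mm (y, plus 19 mm of brass handle at each end), floor 6 mm thick, rim 18 mm high. Origin at the centre of its underside. The three holders stand fixed on its floor in one row along its y, 93 mm apart, in any order, with the same yaw as the tray.
- screw_bay: Oblong dark wooden bay on the caddy, fixed, lined with grey felt: outside 114 mm (x) by 69 mm (y) by 24 mm high, walls 6 mm, floor 6 mm, so the opening is 102 by 57 mm. Origin at the centre of its underside (6 mm above the table). For the corkscrew, whose wing-to-wing axis y must lie along the bay's x (either way round).
- pump_cup: Round steel cup on the caddy, fixed, blue felt inside: 68 mm outside diameter, 60 mm inside, 28 mm high, floor 6 mm. Origin at the centre of its underside (6 mm above the table). For the vacuum pump.
- stopper_block: Pale wooden block on the caddy, fixed: 126 mm (x) by 66 mm (y) by 20 mm high, two round blind wells 46 mm across, 14 mm deep (floor 6 mm above its underside), centred at x = +31 and -31 mm of its own frame, y = 0. Origin: centre of its underside (6 mm above the table). One stopper in each well, either in either.
There are look-alikes about, which are no part of the job. Leave any blue or green look-alike of the stopper_a alone. Leave any blue look-alike of the stopper_b alone.

How it is judged:
By the outcome, as a careful person would: the job done as asked, in the order asked, and still so for the second after the job is handed in, with the robot touching nothing.
It also fails if it takes over 112 s, if anything falls off the work surface, if the arm or the gripper's body presses on something with over 40 N, if the wrist force passes 120 N, or if a joint passes its speed limit or range.

## Robot

A 7-joint arm with a two-finger parallel gripper is mounted at the origin on the work surface; the furniture and walls round the work are solid. World frame = base frame: x ahead of the robot, y to its left, z up, the work surface at z = 0. Lengths are in m, angles in rad, forces in N, time in s.
With the tool pointing down it reaches from about 0.35 to 0.9 m from the base axis. Payload 8.1 kg.
Tool frame: the origin (TCP) lies midway between the tips of the shut fingers; the grasp point (between the pads) lies 19 mm behind it; z points along the fingers, y is the line along which they close (so a half turn about z gives the same grasp; the last joint's range is limited). The gripper opens to 92 mm and grips with 3 to 60 N. Pads are 19 mm wide; open, the fingers measure 130 mm over their backs; the gripper's body (75 mm by 190 mm) begins 47 mm behind the grasp point.
Start: joints at [1.025, 0.434, 0.025, 1.573, -0.012, 1.134, -0.075], TCP at [0.268, -0.565, 0.227] pointing down, gripper open.
Joint ranges: [-2.62, 2.62], [-0.44, 2.09], [-1.27, 1.32], [0.08, 2.57], [-1.32, 4.46], [0.12, 2], [-2.74, 2.74]. Speed limits (rad/s): [2.22, 2.22, 3.01, 3.01, 3.14, 3.14, 3.14].

## Interface

Orientations are given as a rotation vector (axis times angle).
In Python, from cell import arm gives the robot as it stands.
- The arm moves only by the tool carry_out, never from a script. Its arguments are lists of equal length, an entry for each row: "claw": the finger opening in cm, from 0 to 9.18; "delta_pos": the shift along the tool's x, y, z in cm, a list of three; "angular": the turn, a rotation vector about the tool's x, y, z in rad, a list of three. In form: {"claw": [claw, ...], "delta_pos": [[dx, dy, dz], ...], "angular": [[ax, ay, az], ...]}. A call has 1 to 20 rows; each row shifts and turns the commanded pose from where the row before left it, along the tool's axes as they then stand; what a row does not reach is not made up. A row lasts 1/10 s, in which the tool goes at most 50 mm and 8.59 degrees, less where a joint would pass 70% of its speed; a pose out of reach is approached as far as the arm can. A call with a gripper value outside its range is refused whole. The fingers move at their own pace and stop on an object; "force" is the grip in N (left out, the last holds). Time passes only in rows, so rows that do not move let the fingers close. It gives the time, the measured TCP pose, the force, the opening and the grip force at its end, in the units of the state.
- arm.observe(): the state, without advancing time (a new reading comes with each control period).
- arm.get_image(name): name is "scene" or "top" or "wrist"; returns a dict with "frame" (384x512x3 uint8, red, green, blue), "mtx" (3x3 intrinsics, pixels), "T" (4x4, takes a point from camera to world coordinates). Camera axes: x right, y down, z forward; pixel columns grow to the right and rows downward; lengths in m; the calibration is good to about 2 mm. A picture is of the moment at which its call begins. There is no depth.
- arm.sign_off(): hands the job in; it is judged then, once.
Trained networks look in a picture, given as the dict that the camera call returned (one of the last four; its "shot" number tells which), for a name from the list of things; names that differ only in an ending like _2 or _b are one class to them, and where a whole thing is asked for, a point or a joint stands for the part that bears it (a point fixed in the world has none). Each returns a list of dicts, best first, with "conf" (0 to 1); they miss things now and then, are a little off and sometimes report something else, mostly with a low value. They report only what shows in the picture. A call takes as long as a camera call. They do not tell look-alikes from the thing itself.
- arm.look_for(label, picture): "centre" ([column, row] as shares, 0 to 1, of the picture: columns of its width, rows of its height, amid what is visible of it).
- arm.trace(label, picture): "region" (384x512 bool, what is visible of it) and "centre" ([column, row] as shares, 0 to 1, of the picture: columns of its width, rows of its height, amid what is visible of it).
- arm.place_of(label, picture): "centre" ([column, row] as shares, 0 to 1, of the picture: columns of its width, rows of its height: a listed point, or the origin of a listed thing).
The state is a dict: "clock": time; "joints": joint angles; "dq": joint speeds; "joint_efforts": joint torques, N m; "position": TCP position; "ee_rot": TCP orientation; "force": force on the tool from outside, world axes, zero at the start; "ft_torque": the same for the moment, N m; "width": opening from 0.0 (shut) to 1.0 (fully open); "gripper_force": force on a finger pad.
Only numpy, scipy, OpenCV 4.12 (cv2) and the standard library are available. Lean on these libraries where they do the work, as an engineer would, in place of code of your own. Each camera call takes 0.05 s, during which the arm holds its last target. There are 200 camera calls.

## Working session

There is one attempt and no reset: what is moved stays moved. The work goes in short steps, Python scripts to look and compute and a tool call to move; the robot and the scene stay as the last step left them, time stands still between calls to the robot, and variables do not carry over. Pictures are saved under pics/ and viewed, at most 14 in all, crops included, and the job is handed in when it is done.

Besides the shell and the picture viewer there is one more tool, called after "Call:" as a command line: name --argument value ..., lists and objects as JSON in quotes. carry_out: Moves the arm, as the interface text tells. Its arguments: {"type":"object","properties":{"claw":{"type":"array","items":{"type":"number"}},"delta_pos":{"type":"array","items":{"type":"array","items":{"type":"number"}}},"angular":{"type":"array","items":{"type":"array","items":{"type":"number"}}},"force":{"type":"number"}},"required":["claw","delta_pos","angular"]}

```bash
mkdir -p pics; cat > h.py <<'E'
import numpy as np, cv2
from cell import arm
from scipy.spatial.transform import Rotation as R
def px(p,uv,z):
    K,T=np.array(p["mtx"]),np.array(p["T"])
    d=T[:3,:3]@np.linalg.solve(K,[uv[0],uv[1],1]); o=T[:3,3]
    return o+d*(z-o[2])/d[2]
def proj(p,X):
    K,T=np.array(p["mtx"]),np.array(p["T"])
    c=K@(T[:3,:3].T@(np.array(X)-T[:3,3])); return c[:2]/c[2]
def save(p,n,crop=None,s=1):
    f=p["frame"][:,:,::-1]
    if crop: f=f[crop[1]:crop[3],crop[0]:crop[2]]
    cv2.imwrite("pics/"+n,cv2.resize(f,None,fx=s,fy=s,interpolation=cv2.INTER_CUBIC))
E
python3 - <<'E'
from h import *
np.set_printoptions(precision=3,suppress=True)
s=arm.observe(); print(s)
for n in("top","scene"):
    p=arm.get_image(n); save(p,n+"0.png",None,1.5)
    print(n,np.array(p["T"]))
    for l in["stopper_a","corkscrew","pump","cork_a","caddy","screw_bay","pump_cup","stopper_block"]:
        for d in arm.place_of(l,p):
            uv=np.array(d["centre"])*[512,384]; z=.006 if l in("screw_bay","pump_cup","stopper_block") else 0
            print(l,round(d["conf"],2),uv.round(),px(p,uv,z))
E
```

```text
{'clock': 0.0, 'joints': array([ 1.025,  0.435,  0.025,  1.574, -0.012,  1.134, -0.075]), 'dq': array([-0.001, -0.001,  0.001,  0.001,  0.001,  0.001, -0.   ]), 'joint_efforts': array([ -0.   , -66.785,   0.985, -31.447,  -0.061,   0.043,   0.   ]), 'position': array([ 0.268, -0.564,  0.226]), 'ee_rot': array([-3.063, -0.689,  0.001]), 'force': array([ 0.239,  0.338, -0.055]), 'ft_torque': array([-0.009, -0.088,  0.02 ]), 'gripper_force': 0.0, 'width': 1.005015879458117}
top [[ 0.54  -0.818  0.2    0.313]
 [-0.842 -0.524  0.127 -0.126]
 [ 0.    -0.237 -0.972  1.265]
 [ 0.     0.     0.     1.   ]]
stopper_a 0.63 [302. 197.] [ 0.632 -0.115 -0.   ]
stopper_a 0.62 [280. 208.] [ 0.561 -0.072  0.   ]
stopper_a 0.48 [257. 199.] [0.546 0.008 0.   ]
stopper_a 0.47 [317. 257.] [ 0.486 -0.255  0.   ]
stopper_a 0.42 [294. 251.] [ 0.464 -0.186  0.   ]
corkscrew 0.51 [316. 221.] [ 0.586 -0.193  0.   ]
pump 0.62 [259. 234.] [ 0.448 -0.06   0.   ]
cork_a 0.65 [290. 174.] [ 0.677 -0.041  0.   ]
cork_a 0.42 [359. 242.] [ 0.602 -0.346  0.   ]
caddy 0.65 [202. 161.] [0.556 0.238 0.   ]
screw_bay 0.63 [
[... 373 characters left out ...]
 [278. 213.] [ 0.565 -0.062  0.   ]
stopper_a 0.56 [259. 203.] [0.564 0.016 0.   ]
stopper_a 0.56 [308. 215.] [ 0.623 -0.121  0.   ]
corkscrew 0.81 [323. 226.] [ 0.608 -0.184  0.   ]
pump 0.6 [243. 225.] [ 0.454 -0.044  0.   ]
cork_a 0.64 [297. 198.] [ 0.672 -0.034  0.   ]
cork_a 0.61 [376. 255.] [ 0.601 -0.346  0.   ]
cork_a 0.28 [282. 211.] [ 0.582 -0.062  0.   ]
caddy 0.81 [206. 177.] [0.556 0.258 0.   ]
screw_bay 0.87 [205. 181.] [0.529 0.224 0.006]
pump_cup 0.73 [243. 227.] [ 0.441 -0.06   0.006]
pump_cup 0.63 [379. 256.] [ 0.597 -0.354  0.006]
pump_cup 0.56 [188. 167.] [0.55  0.354 0.006]
pump_cup 0.45 [279. 246.] [ 0.453 -0.176  0.006]
stopper_block 0.6 [230. 185.] [0.569 0.152 0.006]
```

View pics/top0.png

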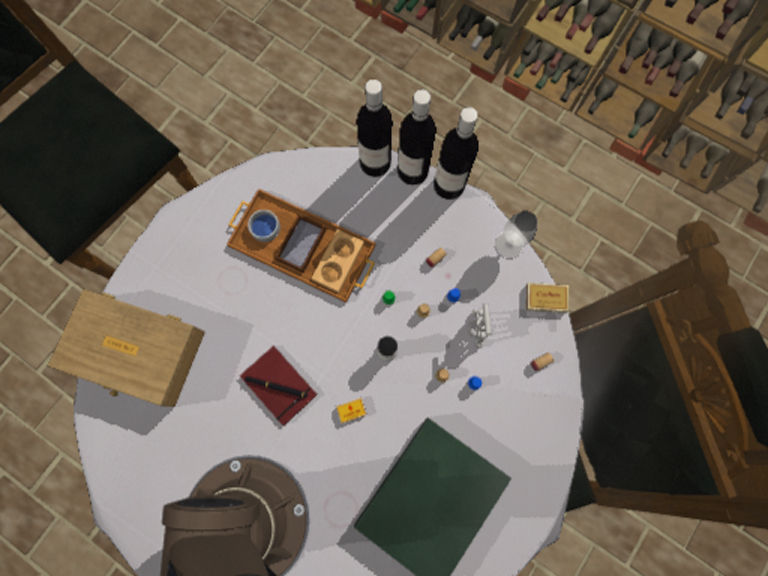

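View pics/scene0.png

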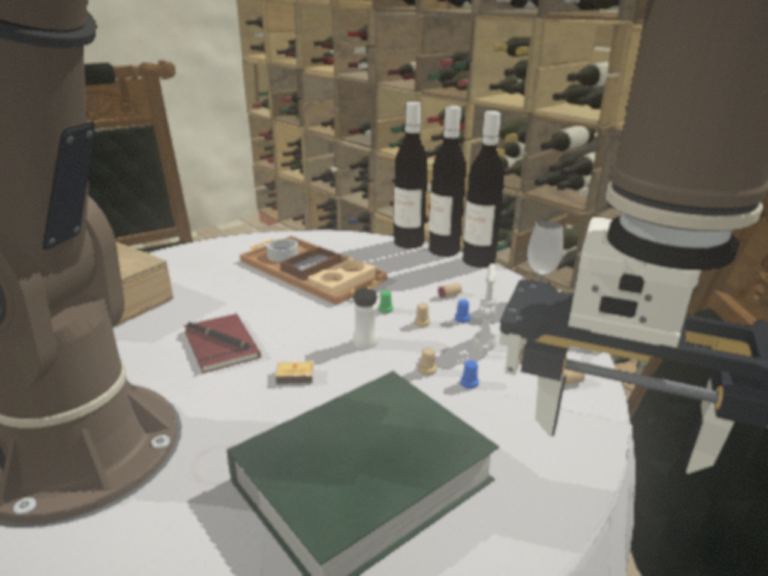

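```bash
cat >> h.py <<'E'
def go(x,y,z,yaw=None):
    """print the shift in tool axes (cm) and the turn about tool z to a tool-down pose"""
    s=arm.observe(); r=R.from_rotvec(s["ee_rot"]); M=r.as_matrix()
    y0=np.arctan2(M[1,0],M[0,0])
    d=M.T@(np.array([x,y,z])-s["position"])*100
    t=0 if yaw is None else -((yaw-y0+np.pi/2)%np.pi-np.pi/2)
    c,sn=np.cos(-t),np.sin(-t)
    print("t",s["clock"],"pos",s["position"].round(4),"yaw",round(y0,3),"tilt",np.round(M[2,:2],3),"d",d.round(2),"turn",round(t,3),
     "d after turn",(R.from_rotvec([0,0,-t]).apply(d)).round(2),"q7",round(s["joints"][6],2))
E
python3 - <<'E'
from h import *
np.set_printoptions(precision=3,suppress=True)
p=arm.get_image("wrist"); print(p["T"],p["mtx"])
go(.5,-.15,.33)
p=arm.get_image("top");save(p,"c.png",(235,165,385,265),5.3)
E
```

```text
[[ 0.428 -0.868 -0.252  0.335]
 [-0.904 -0.411 -0.119 -0.533]
 [-0.     0.279 -0.96   0.385]
 [ 0.     0.     0.     1.   ]] [[337.379   0.    260.791]
 [  0.    337.379 196.502]
 [  0.      0.      1.   ]]
t 0.95 pos [ 0.268 -0.565  0.227] yaw 0.443 tilt [0. 0.] d [ 38.75 -27.53 -10.32] turn 0 d after turn [ 38.75 -27.53 -10.32] q7 -0.08
```

View pics/c.png

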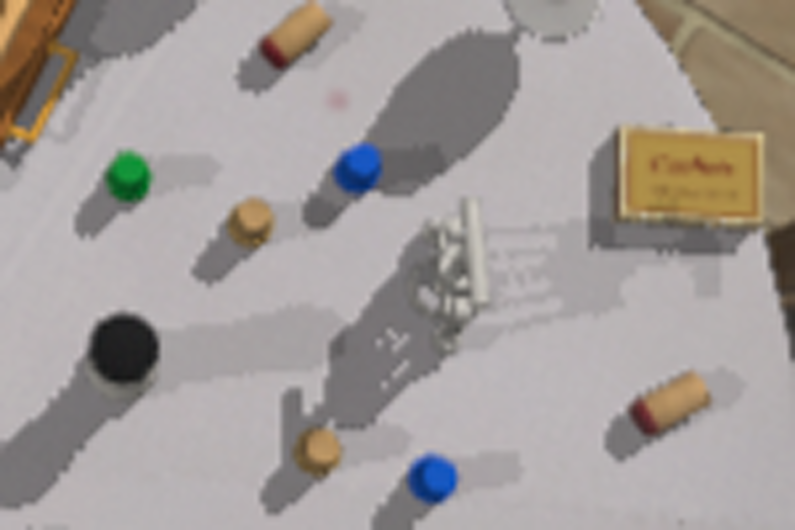

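Call:
carry_out --claw '[9,9,9,9,9,9,9,9,9,9,9,9,9,9,9,9,9,9,9,9]' --delta_pos '[[0,0,-2],[0,0,-3],[0,0,-3],[0,0,-2],[1.5,-1,0],[2.7,-1.9,0],[2.7,-1.9,0],[2.7,-1.9,0],[2.7,-1.9,0],[2.7,-1.9,0],[2.7,-1.9,0],[2.7,-1.9,0],[2.7,-1.9,0],[2.7,-1.9,0],[2.7,-1.9,0],[2.7,-1.9,0],[2.7,-1.9,0],[2.7,-1.9,0],[1.5,-1,0],[0,0,0]]' --angular '[[0,0,0],[0,0,0],[0,0,0],[0,0,0],[0,0,0],[0,0,0],[0,0,0],[0,0,0],[0,0,0],[0,0,0],[0,0,0],[0,0,0],[0,0,0],[0,0,0],[0,0,0],[0,0,0],[0,0,0],[0,0,0],[0,0,0],[0,0,0]]'

```text
clock: 3.0
position: [0.4985, -0.1563, 0.326]
ee_rot: [-3.061, -0.698, 0.0]
force: [-0.8, 0.1, -0.5]
width: 0.98
gripper_force: 0.0
```

```bash
cat > look.py <<'E'
from h import *
np.set_printoptions(precision=3,suppress=True)
p=arm.get_image("wrist"); save(p,"w1.png",None,1.5)
go(.5,-.15,.33)
for l in["stopper_a","corkscrew","pump","caddy","screw_bay","pump_cup","stopper_block"]:
    for d in arm.place_of(l,p):
        uv=np.array(d["centre"])*[512,384]; z=.006 if l in("screw_bay","pump_cup","stopper_block") else 0
        print(l,round(d["conf"],2),uv.round(),px(p,uv,z))
E
python3 look.py
```

```text
t 3.05 pos [ 0.498 -0.159  0.326] yaw 0.446 tilt [-0.001 -0.001] d [ 0.58 -0.66 -0.4 ] turn 0 d after turn [ 0.58 -0.66 -0.4 ] q7 -0.97
stopper_a 0.89 [267. 180.] [ 0.466 -0.182  0.   ]
stopper_a 0.81 [227.  85.] [ 0.562 -0.074  0.   ]
stopper_a 0.71 [317. 184.] [ 0.492 -0.25   0.   ]
stopper_a 0.67 [172.  69.] [0.548 0.002 0.   ]
stopper_a 0.63 [272.  51.] [ 0.627 -0.111  0.   ]
corkscrew 0.76 [313. 104.] [ 0.59  -0.192  0.   ]
pump 0.97 [184. 155.] [ 0.448 -0.056  0.   ]
stopper_block 0.7 [70.  8.] [0.56  0.143 0.006]
```

View pics/w1.png

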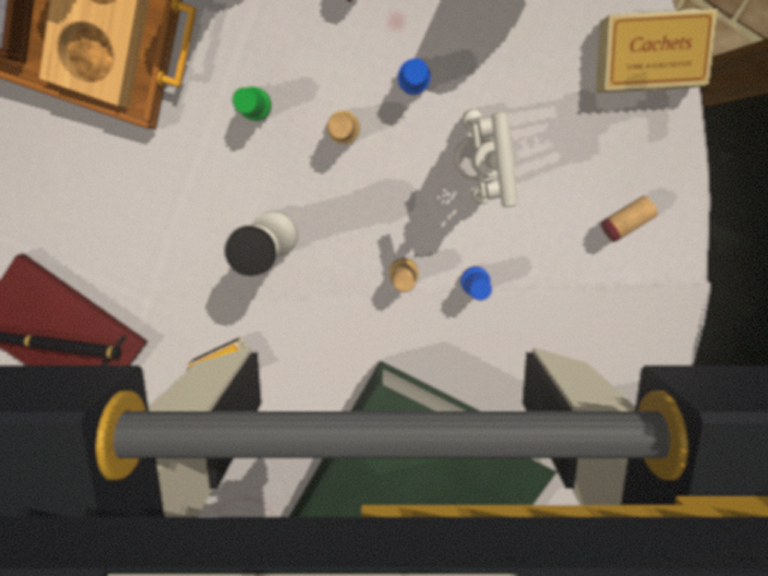

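```bash
python3 - <<'E'
from h import *
np.set_printoptions(precision=4,suppress=True)
p=arm.get_image("wrist"); 
a=px(p,(505/1.5,113/1.5),.132);b=px(p,(510/1.5,204/1.5),.132);print(a,b,(a+b)/2,np.linalg.norm(b-a),np.arctan2(*(b-a)[[1,0]]))
g=p["frame"][60:145,295:350].astype(int)
# refine bar: trace
d=arm.trace("corkscrew",p)
save(p,"w1c.png",(290,55,360,150),6)
for n,z,u in(("st1",.037,(402,283)),("st2",.037,(342,124)),):
    print(n,px(p,np.array(u)/1.5,z))
go(.48,.19,.33)
E
```

```text
[ 0.6169 -0.1874  0.132 ] [ 0.5664 -0.2192  0.132 ] [ 0.5916 -0.2033  0.132 ] 0.05964404710088767 -2.580250767624046
st1 [ 0.4618 -0.1888  0.037 ]
st2 [ 0.5648 -0.0836  0.037 ]
t 3.5 pos [ 0.4975 -0.1608  0.3268] yaw 0.442 tilt [0. 0.] d [ 13.42 -32.46  -0.33] turn 0 d after turn [ 13.42 -32.46  -0.33] q7 -0.97
```

View pics/w1c.png

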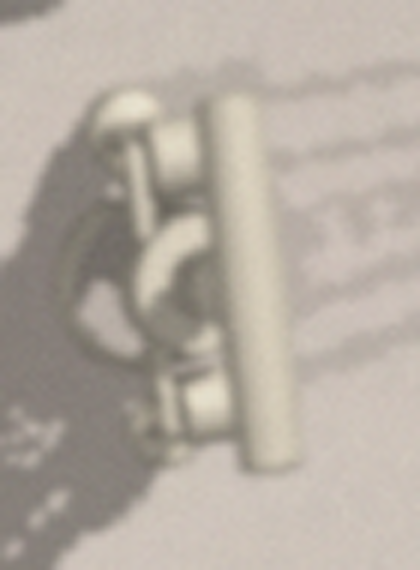

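```bash
python3 - <<'E'
from h import *
np.set_printoptions(precision=4,suppress=True)
w=arm.get_image("wrist"); t=arm.get_image("top"); s=arm.get_image("scene")
print(w["mtx"][0],t["mtx"][0],w["T"][:3,3])
E1=((328.7,70.8),(323.7,202.7)); E2=((335.2,133.3),(326.1,222.2))
for z in(.0,.07,.1,.12,.132):
    A=[px(w,E1[0],z),px(w,E2[0],z)];B=[px(t,E1[1],z),px(t,E2[1],z)]
    for q in(A,B): print(z,q[0][:2],q[1][:2],(q[0]+q[1])[:2]/2,np.linalg.norm(q[0]-q[1]),np.arctan2(*(q[0]-q[1])[[1,0]]))
E
```

```text
[337.3793   0.     260.7909] [388.2264   0.     253.6678] [ 0.5652 -0.1289  0.4849]
0.0 [ 0.637  -0.1963] [ 0.5676 -0.2445] [ 0.6023 -0.2204] 0.08450328367584523 0.6067649316770644
0.0 [ 0.653  -0.1849] [ 0.6008 -0.2243] [ 0.6269 -0.2046] 0.065401803453585 0.6478558682315715
0.07 [ 0.6266 -0.1866] [ 0.5672 -0.2278] [ 0.5969 -0.2072] 0.07230373997632629 0.6067649316770638
0.07 [ 0.6342 -0.1816] [ 0.5849 -0.2189] [ 0.6095 -0.2002] 0.061782770108788396 0.6478558682315698
0.1 [ 0.6222 -0.1824] [ 0.5671 -0.2206] [ 0.5946 -0.2015] 0.0670753641051039 0.6067649316770638
0.1 [ 0.6261 -0.1802] [ 0.5781 -0.2165] [ 0.6021 -0.1983] 0.06023175581816125 0.6478558682315702
0.12 [ 0.6192 -0.1796] [ 0.567  -0.2159] [ 0.5931 -0.1977] 0.06358978019095553 0.6067649316770647
0.12 [ 0.6207 -0.1792] [ 0.5735 -0.2149] [ 0.5971 -0.1971] 0.05919774629107654 0.6478558682315694
0.132 [ 0.6174 -0.1779] [ 0.5669 -0.213 ] [ 0.5922 -0.1955] 0.06149842984246658 0.606764931677065
0.132 [ 0.6175 -0.1787] [ 0.5708 -0.214 ] [ 0.5942 -0.1963] 0.05857734057482563 0.6478558682315707
```

Call:
carry_out --claw '[9,9,9,9,9,9,9,9,9,9,9,9,9,9]' --delta_pos '[[0.6,-1.5,0],[1.1,-2.7,0],[1.1,-2.7,0],[1.1,-2.7,0],[1.1,-2.7,0],[1.1,-2.7,0],[1.1,-2.7,0],[1.1,-2.7,0],[1.1,-2.7,0],[1.1,-2.7,0],[1.1,-2.7,0],[1.1,-2.7,0],[1.1,-2.7,0],[0,0,0]]' --angular '[[0,0,0],[0,0,0],[0,0,0],[0,0,0],[0,0,0],[0,0,0],[0,0,0],[0,0,0],[0,0,0],[0,0,0],[0,0,0],[0,0,0],[0,0,0],[0,0,0]]'

```text
clock: 5.05
position: [0.4759, 0.2096, 0.3268]
ee_rot: [-3.061, -0.698, -0.0]
force: [0.1, -0.5, -0.2]
width: 0.981
gripper_force: 0.0
```

```bash
python3 - <<'E'
from h import *
np.set_printoptions(precision=4,suppress=True)
p=arm.get_image("wrist"); save(p,"w2.png",None,1.5)
go(.593,-.196,.25,.61)
for l,z in(("caddy",0),("screw_bay",.006),("pump_cup",.006),("stopper_block",.006)):
    for d in arm.place_of(l,p):
        uv=np.array(d["centre"])*[512,384]
        print(l,round(d["conf"],2),uv.round(),px(p,uv,z))
    for d in arm.trace(l,p)[:1]:
        c=max(cv2.findContours(d["region"].astype(np.uint8),0,2)[0],key=cv2.contourArea)
        ztop={"caddy":.018,"screw_bay":.03,"pump_cup":.034,"stopper_block":.026}[l]
        q=np.array([px(p,u,ztop)[:2]*1000 for u in c[:,0]],np.float32)
        print("  rect",cv2.minAreaRect(q))
E
```

```text
t 5.1 pos [0.4765 0.2072 0.3267] yaw 0.446 tilt [ 0.    -0.001] d [-6.9  41.4   7.63] turn -0.164 d after turn [-13.55  39.73   7.63] q7 -1.75
  rect ((543.9615478515625, 235.3769073486328), (150.98175048828125, 336.88800048828125), 6.766846179962158)
screw_bay 0.9 [263.  98.] [0.5451 0.2397 0.006 ]
  rect ((543.934814453125, 235.47293090820312), (114.98611450195312, 70.06291198730469), 6.611579895019531)
pump_cup 0.75 [201.  76.] [0.5345 0.3273 0.006 ]
  rect ((533.6411743164062, 327.3048095703125), (67.43000030517578, 67.41581726074219), 49.85061264038086)
stopper_block 0.95 [329. 121.] [0.557  0.1447 0.006 ]
  rect ((555.1771850585938, 144.49598693847656), (126.06692504882812, 69.50749969482422), 7.258993148803711)
```

View pics/w2.png

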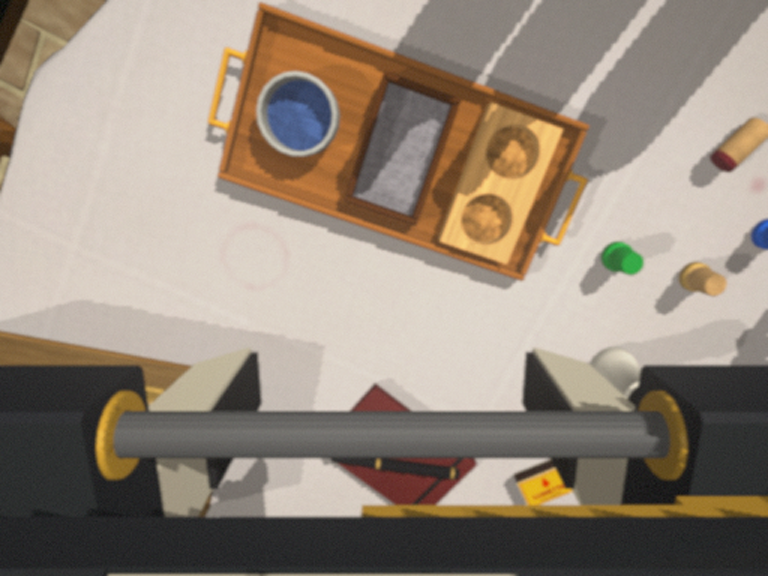

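Call:
carry_out --claw '[9,9,9,9,9,9,9,9,9,9,9,9,9,9,9,9,9,9]' --delta_pos '[[0,0,0],[0,0,0],[-0.5,1.5,0],[-1,2.9,0],[-1,2.9,0],[-1,2.9,0],[-1,2.9,0],[-1,2.9,0],[-1,2.9,0],[-1,2.9,0],[-1,2.9,0],[-1,2.9,0],[-1,2.9,0],[-1,2.9,1.5],[-1,2.9,2],[-1,2.9,2],[-1,2.9,2],[0,0,0]]' --angular '[[0,0,-0.08],[0,0,-0.08],[0,0,0],[0,0,0],[0,0,0],[0,0,0],[0,0,0],[0,0,0],[0,0,0],[0,0,0],[0,0,0],[0,0,0],[0,0,0],[0,0,0],[0,0,0],[0,0,0],[0,0,0],[0,0,0]]'

```text
clock: 7.3
position: [0.5943, -0.2296, 0.2479]
ee_rot: [-3.003, -0.922, 0.009]
force: [-0.3, -0.5, -0.1]
width: 0.984
gripper_force: 0.0
```

```bash
python3 - <<'E'
from h import *
np.set_printoptions(precision=4,suppress=True)
p=arm.get_image("wrist"); save(p,"w3.png")
go(.593,-.196,.113,.61)
print(proj(p,(.593,-.196,.132)))
E
```

```text
t 7.35 pos [ 0.595  -0.2267  0.2496] yaw 0.598 tilt [-0.003 -0.002] d [ 1.6  -2.62 13.66] turn -0.012 d after turn [ 1.63 -2.6  13.66] q7 -0.8
[226.518  169.7273]
```

View pics/w3.png

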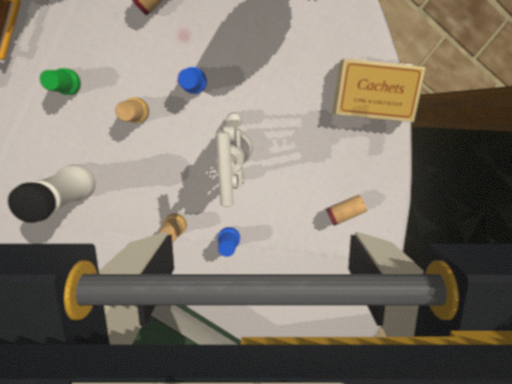

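Call:
carry_out --claw '[9,9,8,6,6,6,6,6,6,6,6,6,6]' --delta_pos '[[0.8,-1.3,0],[0.8,-1.3,0],[0,0,0],[0,0,1.5],[0,0,2],[0,0,2],[0,0,2],[0,0,2],[0,0,2],[0,0,1],[0,0,0.6],[0,0,0.5],[0,0,0]]' --angular '[[0,0,-0.01],[0,0,0],[0,0,0],[0,0,0],[0,0,0],[0,0,0],[0,0,0],[0,0,0],[0,0,0],[0,0,0],[0,0,0],[0,0,0],[0,0,0]]'

```text
clock: 8.65
position: [0.5947, -0.1932, 0.1159]
ee_rot: [2.995, 0.948, 0.0]
force: [-0.7, -1.4, 0.3]
width: 0.65
gripper_force: 0.0
```

```bash
python3 - <<'E'
from h import *
go(.593,-.196,.113,.61)
s=arm.observe();print(s["force"],s["width"])
E
```

```text
t 8.65 pos [ 0.5947 -0.1932  0.1159] yaw 0.613 tilt [0. 0.] d [-0.3   0.13  0.29] turn 0.003 d after turn [-0.3   0.13  0.29] q7 -0.88
[-0.70930288 -1.36418216  0.31190144] 0.6500065994194503
```

Close, then lift.

Call:
carry_out --claw '[4,2.5,1.5,0.8,0.8,0.8,0.8,0.8]' --delta_pos '[[-0.2,0.1,0.2],[0,0,0],[0,0,0],[0,0,0],[0,0,0],[0,0,0],[0,0,0],[0,0,0]]' --angular '[[0,0,0],[0,0,0],[0,0,0],[0,0,0],[0,0,0],[0,0,0],[0,0,0],[0,0,0]]' --force 30

```text
clock: 9.45
position: [0.5937, -0.1953, 0.1138]
ee_rot: [2.995, 0.948, 0.0]
force: [-0.1, 0.3, 0.4]
width: 0.133
gripper_force: 30.0
```

Call:
carry_out --claw '[0.8,0.8,0.8,0.8,0.8,0.8,0.8,0.8,0.8,0.8,0.8,0.8,0.8,0.8,0.8,0.8]' --delta_pos '[[0,0,-0.5],[0,0,-1.5],[0,0,-2],[0,0,-2],[0,0,-2],[0,0,-2],[0,0,-1.5],[0,0,-0.5],[0,0,0],[0,0,0],[0,0,0],[0,0,0],[0,0,0],[0,0,0],[0,0,0],[0,0,0]]' --angular '[[0,0,0],[0,0,0],[0,0,0],[0,0,0],[0,0,0],[0,0,0],[0,0,0],[0,0,0],[0,0,0.04],[0,0,0.1],[0,0,0.1],[0,0,0.1],[0,0,0.1],[0,0,0.05],[0,0,0],[0,0,0]]'

```text
clock: 11.05
position: [0.5934, -0.1952, 0.2337]
ee_rot: [-3.135, -0.195, 0.001]
force: [-0.5, 0.1, -3.2]
width: 0.131
gripper_force: 30.0
```

```bash
python3 - <<'E'
from h import *
go(.544,.2355,.233,.117)
s=arm.observe();print(s["force"],s["width"])
p=arm.get_image("scene");save(p,"s1.png",(180,60,512,384),1.8)
E
```

```text
t 11.05 pos [ 0.5934 -0.1952  0.2337] yaw 0.125 tilt [-0. -0.] d [  0.45 -43.35   0.07] turn 0.008 d after turn [  0.12 -43.35   0.07] q7 -1.29
[-0.46948619  0.07111606 -3.16535065] 0.1314243841165364
```

View pics/s1.png

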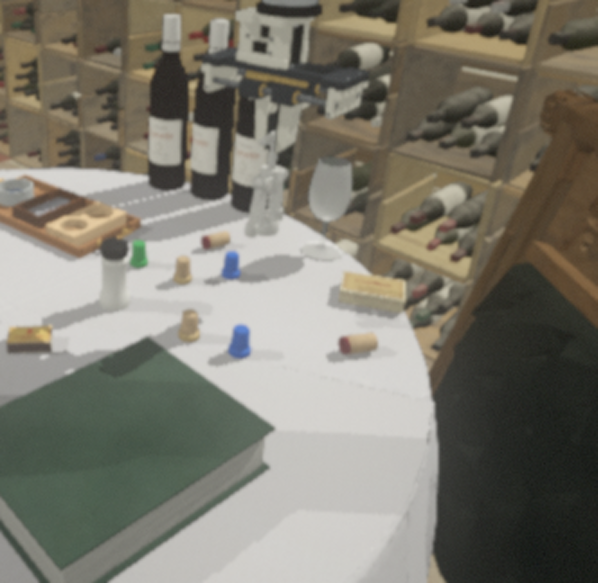

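Call:
carry_out --claw '[0.8,0.8,0.8,0.8,0.8,0.8,0.8,0.8,0.8,0.8,0.8,0.8,0.8,0.8,0.8,0.8,0.8,0.8,0.8,0.8]' --delta_pos '[[0,-0.7,0],[0,-1.5,0],[0,-2.5,0],[0,-2.8,0],[0,-2.8,0],[0,-2.8,0],[0,-2.8,0],[0,-2.8,0],[0,-2.8,0],[0,-2.8,0],[0,-2.8,0],[0,-2.8,0],[0,-2.8,0],[0,-2.8,0],[0,-2.8,0],[0,-2.5,0],[0,-1.5,0],[0,-0.75,0],[0,0,0],[0,0,0]]' --angular '[[0,0,0.008],[0,0,0],[0,0,0],[0,0,0],[0,0,0],[0,0,0],[0,0,0],[0,0,0],[0,0,0],[0,0,0],[0,0,0],[0,0,0],[0,0,0],[0,0,0],[0,0,0],[0,0,0],[0,0,0],[0,0,0],[0,0,0],[0,0,0]]'

```text
clock: 13.1
position: [0.5445, 0.231, 0.2336]
ee_rot: [3.135, 0.178, 0.0]
force: [-0.5, -0.5, -2.6]
width: 0.131
gripper_force: 30.0
```

```bash
python3 - <<'E'
from h import *
go(.544,.2355,.126,.117)
p=arm.get_image("wrist");save(p,"w4.png")
print(proj(p,(.544,.2355,.03)))
E
```

```text
t 13.1 pos [0.5445 0.231  0.2336] yaw 0.114 tilt [-0.     0.001] d [ 0.   -0.46 10.76] turn -0.003 d after turn [ 0.   -0.46 10.76] q7 -2.07
[256.34993688 170.0579578 ]
```

View pics/w4.png

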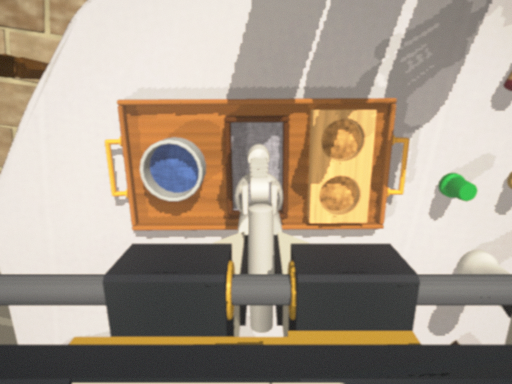

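Call:
carry_out --claw '[0.8,0.8,0.8,0.8,0.8,0.8,0.8,0.8,0.8,0.8,0.8,0.8,0.8,0.8]' --delta_pos '[[0,-0.45,0],[0,0,0],[0,0,0.5],[0,0,1.5],[0,0,2],[0,0,2],[0,0,1.5],[0,0,1],[0,0,0.7],[0,0,0.5],[0,0,0.5],[0,0,0.3],[0,0,0],[0,0,0]]' --angular '[[0,0,0],[0,0,0],[0,0,0],[0,0,0],[0,0,0],[0,0,0],[0,0,0],[0,0,0],[0,0,0],[0,0,0],[0,0,0],[0,0,0],[0,0,0],[0,0,0]]'

```text
clock: 14.55
position: [0.5439, 0.2369, 0.129]
ee_rot: [-3.136, -0.18, -0.001]
force: [0.1, 0.0, -2.1]
width: 0.135
gripper_force: 30.0
```

Call:
carry_out --claw '[0.8,0.8,1.6,2.4,3.5,4.5,4.5,4.5,5,6,7,7,7,7,7,7]' --delta_pos '[[0,0,0.25],[0,0,0],[0,0,0],[0,0,0],[0,0,0],[0,0,0],[0,0,-0.5],[0,0,-1.5],[0,0,-2],[0,0,-2],[0,0,-2],[0,0,-2],[0,0,-1],[0,0,0],[0,0,0],[0,0,0]]' --angular '[[0,0,0],[0,0,0],[0,0,0],[0,0,0],[0,0,0],[0,0,0],[0,0,0],[0,0,0],[0,0,0],[0,0,0],[0,0,0],[0,0,0],[0,0,0],[0,0,0],[0,0,0],[0,0,0]]'

```text
clock: 16.15
position: [0.5432, 0.2364, 0.235]
ee_rot: [3.136, 0.18, -0.003]
force: [-0.2, -0.4, -0.0]
width: 0.76
gripper_force: 0.0
```

```bash
python3 - <<'E'
from h import *
np.set_printoptions(precision=4,suppress=True)
p=arm.get_image("wrist");save(p,"w5.png")
t=arm.get_image("top")
for q in(p,t):
  for l,z in(("corkscrew",.012),("pump",0),("stopper_a",0)):
    for d in arm.place_of(l,q): uv=np.array(d["centre"])*[512,384];print(l,round(d["conf"],2),uv.round(),px(q,uv,z))
# pump knob
for d in arm.trace("pump",t)[:1]: print(d["centre"])
for y in(.117,.45,.8,1.1): go(.449,-.058,.2,y)
E
```

```text
corkscrew 0.8 [257. 166.] [0.5429 0.2401 0.012 ]
stopper_a 0.81 [451. 184.] [0.5461 0.0064 0.    ]
corkscrew 0.68 [201. 161.] [0.5498 0.2381 0.012 ]
pump 0.54 [202. 161.] [0.5539 0.2367 0.    ]
pump 0.51 [257. 234.] [ 0.446  -0.0539  0.    ]
stopper_a 0.61 [258. 197.] [0.5524 0.0098 0.    ]
stopper_a 0.6 [281. 206.] [ 0.5659 -0.0715  0.    ]
stopper_a 0.55 [291. 254.] [ 0.4512 -0.1824  0.    ]
stopper_a 0.5 [304. 197.] [ 0.6349 -0.1195  0.    ]
stopper_a 0.38 [315. 258.] [ 0.4819 -0.2533  0.    ]
[0.5037, 0.6151]
t 16.6 pos [0.5437 0.2368 0.2361] yaw 0.115 tilt [-0.  0.] d [-12.78  28.2    3.62] turn -0.002 d after turn [-12.85  28.17   3.62] q7 -2.08
t 16.6 pos [0.5437 0.2368 0.2361] yaw 0.115 tilt [-0.  0.] d [-12.78  28.2    3.62] turn -0.335 d after turn [-21.35  22.43   3.62] q7 -2.08
t 16.6 pos [0.5437 0.2368 0.2361] yaw 0.115 tilt [-0.  0.] d [-12.78  28.2    3.62] turn -0.685 d after turn [-27.74  13.75   3.62] q7 -2.08
t 16.6 pos [0.5437 0.2368 0.2361] yaw 0.115 tilt [-0.  0.] d [-12.78  28.2    3.62] turn -0.985 d after turn [-30.57   4.93   3.62] q7 -2.08
```

View pics/w5.png

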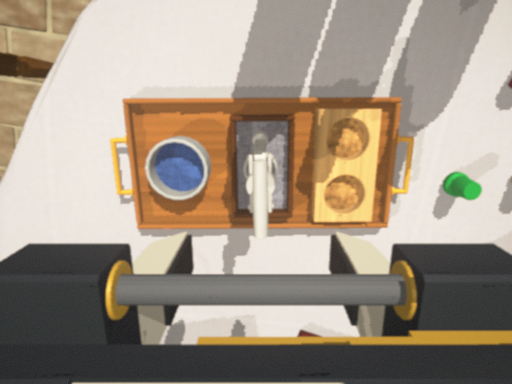

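Call:
carry_out --claw '[7,7,7,7,7,7,7,7,7,7,7,7,7]' --delta_pos '[[0,0,0],[0,0,0],[0,0,0],[0,0,0],[0,0,0],[0,0,0],[0,0,0],[0,0,0],[0,0,0],[0,0,0],[0,0,0],[0,0,0],[0,0,0]]' --angular '[[0,0,-0.131],[0,0,-0.131],[0,0,-0.131],[0,0,-0.131],[0,0,-0.131],[0,0,-0.131],[0,0,-0.131],[0,0,-0.131],[0,0,-0.131],[0,0,-0.131],[0,0,-0.131],[0,0,-0.131],[0,0,0]]'

```text
clock: 17.9
position: [0.5438, 0.2366, 0.2361]
ee_rot: [-2.087, -2.348, 0.0]
force: [0.5, -0.4, -0.0]
width: 0.762
gripper_force: 0.0
```

Call:
carry_out --claw '[8,8,8,8,8,8,8,8,8,8,8,8,8]' --delta_pos '[[-1.2,-0.55,0],[-2.7,-1.2,0],[-2.7,-1.2,0],[-2.7,-1.2,0],[-2.7,-1.2,0],[-2.7,-1.2,0],[-2.7,-1.2,0],[-2.7,-1.2,0],[-2.7,-1.2,0],[-2.7,-1.2,0],[-2,-1,0],[-0.7,-0.4,0],[0,0,0]]' --angular '[[0,0,0],[0,0,0],[0,0,0],[0,0,0],[0,0,0],[0,0,0],[0,0,0],[0,0,0],[0,0,0],[0,0,0],[0,0,0],[0,0,0],[0,0,0]]'

```text
clock: 19.2
position: [0.4491, -0.0591, 0.2363]
ee_rot: [2.094, 2.341, -0.001]
force: [0.3, 0.5, -0.4]
width: 0.867
gripper_force: 0.0
```

```bash
python3 - <<'E'
from h import *
np.set_printoptions(precision=4,suppress=True)
p=arm.get_image("wrist")
go(.448,-.056,.041,1.688)
for d in arm.place_of("pump",p): uv=np.array(d["centre"])*[512,384];print(round(d["conf"],2),uv.round(),px(p,uv,0))
E
```

```text
t 19.25 pos [ 0.4496 -0.0579  0.2364] yaw 1.685 tilt [-0.     0.001] d [ 0.21 -0.15 19.54] turn -0.003 d after turn [ 0.21 -0.15 19.54] q7 -0.02
```

Call:
carry_out --claw '[8,8,8,8,8,8,8,8,8,8,8,8,8,8]' --delta_pos '[[0.2,-0.1,0],[0,0,1.5],[0,0,2],[0,0,2],[0,0,2],[0,0,2],[0,0,2],[0,0,2],[0,0,2],[0,0,1.5],[0,0,1],[0,0,1],[0,0,0.5],[0,0,0]]' --angular '[[0,0,0],[0,0,0],[0,0,0],[0,0,0],[0,0,0],[0,0,0],[0,0,0],[0,0,0],[0,0,0],[0,0,0],[0,0,0],[0,0,0],[0,0,0],[0,0,0]]'

```text
clock: 20.7
position: [0.4484, -0.0559, 0.0409]
ee_rot: [-2.088, -2.346, 0.0]
force: [-0.2, 1.0, -0.1]
width: 0.875
gripper_force: 0.0
```

Call:
carry_out --claw '[6.5,5,4.2,3.4,3,3,3,3]' --delta_pos '[[0,0,0],[0,0,0],[0,0,0],[0,0,0],[0,0,0],[0,0,0],[0,0,0],[0,0,0]]' --angular '[[0,0,0],[0,0,0],[0,0,0],[0,0,0],[0,0,0],[0,0,0],[0,0,0],[0,0,0]]' --force 20

```text
clock: 21.5
position: [0.4485, -0.0562, 0.0413]
ee_rot: [2.089, 2.346, -0.0]
force: [-0.1, -0.3, 2.3]
width: 0.409
gripper_force: 20.0
```

Call:
carry_out --claw '[3,3,3,3,3,3,3,3,3,3,3,3]' --delta_pos '[[0,0,-0.5],[0,0,-1.5],[0,0,-2],[0,0,-2],[0,0,-2],[0,0,-2],[0,0,-2],[0,0,-2],[0,0,-2],[0,0,-2],[0,0,-1],[0,0,0]]' --angular '[[0,0,0],[0,0,0],[0,0,0],[0,0,0],[0,0,0],[0,0,0],[0,0,0],[0,0,0],[0,0,0],[0,0,0],[0,0,0],[0,0,0]]'

```text
clock: 22.7
position: [0.4491, -0.0562, 0.2323]
ee_rot: [2.088, 2.345, 0.002]
force: [-1.3, 0.2, -0.7]
width: 0.409
gripper_force: 20.0
```

```bash
python3 - <<'E'
from h import *
go(.5332,.3278,.228,1.688)
p=arm.get_image("scene");save(p,"s2.png",(180,60,400,300),1.8)
E
```

```text
t 22.7 pos [ 0.4491 -0.0562  0.2323] yaw 1.687 tilt [-0.001  0.002] d [37.17 12.79  0.43] turn -0.001 d after turn [37.15 12.84  0.43] q7 -0.03
```

View pics/s2.png

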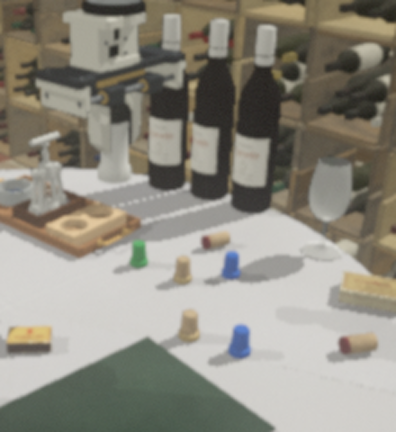

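Pump is held upright (at about (115,150) in the crop). Carry to the cup.

Call:
carry_out --claw '[3,3,3,3,3,3,3,3,3,3,3,3,3,3,3,3,3,3,3]' --delta_pos '[[0.7,0.25,0],[1.5,0.5,0],[2.5,0.85,0],[2.5,0.85,0],[2.5,0.85,0],[2.5,0.85,0],[2.5,0.85,0],[2.5,0.85,0],[2.5,0.85,0],[2.5,0.85,0],[2.5,0.85,0],[2.5,0.85,0],[2.5,0.85,0],[2.5,0.85,0],[2.5,0.85,0],[1.5,0.7,0],[1,0.3,0],[0,0,0],[0,0,0]]' --angular '[[0,0,0],[0,0,0],[0,0,0],[0,0,0],[0,0,0],[0,0,0],[0,0,0],[0,0,0],[0,0,0],[0,0,0],[0,0,0],[0,0,0],[0,0,0],[0,0,0],[0,0,0],[0,0,0],[0,0,0],[0,0,0],[0,0,0]]'

```text
clock: 24.65
position: [0.5322, 0.3275, 0.2305]
ee_rot: [-2.089, -2.346, 0.002]
force: [-0.8, -1.0, -2.9]
width: 0.409
gripper_force: 20.0
```

```bash
python3 - <<'E'
from h import *
go(.5332,.3278,.054,1.688)
E
```

```text
t 24.65 pos [0.5322 0.3275 0.2305] yaw 1.687 tilt [-0.001 -0.001] d [ 0.03  0.12 17.65] turn -0.001 d after turn [ 0.03  0.12 17.65] q7 -0.81
```

Call:
carry_out --claw '[3,3,3,3,3,3,3,3,3,3,3,3,3,3]' --delta_pos '[[0,0.1,0.5],[0,0,1.5],[0,0,2],[0,0,2],[0,0,2],[0,0,2],[0,0,2],[0,0,2],[0,0,1.2],[0,0,0.8],[0,0,0.7],[0,0,0.6],[0,0,0.2],[0,0,0]]' --angular '[[0,0,0],[0,0,0],[0,0,0],[0,0,0],[0,0,0],[0,0,0],[0,0,0],[0,0,0],[0,0,0],[0,0,0],[0,0,0],[0,0,0],[0,0,0],[0,0,0]]'

```text
clock: 26.05
position: [0.5337, 0.3283, 0.0563]
ee_rot: [2.089, 2.346, 0.0]
force: [0.5, 0.1, -0.7]
width: 0.408
gripper_force: 20.0
```

Call:
carry_out --claw '[3,3,4,5,6,7,7,7,7,7,7,7,7,7,7,7,7,7]' --delta_pos '[[0,0,0.2],[0,0,0],[0,0,0],[0,0,0],[0,0,0],[0,0,0],[0,0,0],[0,0,-0.5],[0,0,-1.5],[0,0,-2],[0,0,-2.5],[0,0,-2.5],[0,0,-2.5],[0,0,-2.5],[0,0,-2],[0,0,-2],[0,0,0],[0,0,0]]' --angular '[[0,0,0],[0,0,0],[0,0,0],[0,0,0],[0,0,0],[0,0,0],[0,0,0],[0,0,0],[0,0,0],[0,0,0],[0,0,0],[0,0,0],[0,0,0],[0,0,0],[0,0,0],[0,0,0],[0,0,0],[0,0,0]]'

```text
clock: 27.85
position: [0.5336, 0.3284, 0.2351]
ee_rot: [2.089, 2.346, 0.002]
force: [0.1, -0.9, -0.1]
width: 0.765
gripper_force: 0.0
```

```bash
python3 - <<'E'
from h import *
np.set_printoptions(precision=4,suppress=True)
t=arm.get_image("scene");save(t,"s3.png",(150,110,330,260),4)
for l,z in(("corkscrew",.012),("pump",.012),("stopper_a",0)):
    for d in arm.place_of(l,t): uv=np.array(d["centre"])*[512,384];print(l,round(d["conf"],2),uv.round(),px(t,uv,z))
for y in(.8,1.2,1.688): go(.564,-.076,.236,y)
E
```

```text
corkscrew 0.94 [206. 178.] [0.5367 0.2308 0.012 ]
pump 0.65 [186. 168.] [0.5335 0.3393 0.012 ]
stopper_a 0.74 [311. 252.] [ 0.4977 -0.2377  0.    ]
stopper_a 0.67 [309. 215.] [ 0.6235 -0.1222  0.    ]
stopper_a 0.66 [283. 216.] [ 0.5666 -0.0815  0.    ]
stopper_a 0.56 [282. 244.] [ 0.4702 -0.1707  0.    ]
stopper_a 0.56 [259. 205.] [0.5571 0.0079 0.    ]
t 28.05 pos [0.5332 0.3278 0.2333] yaw 1.687 tilt [-0.001 -0.001] d [-40.47  -1.62  -0.23] turn 0.887 d after turn [-26.83  30.34  -0.23] q7 -0.81
t 28.05 pos [0.5332 0.3278 0.2333] yaw 1.687 tilt [-0.001 -0.001] d [-40.47  -1.62  -0.23] turn 0.487 d after turn [-36.52  17.5   -0.23] q7 -0.81
t 28.05 pos [0.5332 0.3278 0.2333] yaw 1.687 tilt [-0.001 -0.001] d [-40.47  -1.62  -0.23] turn -0.001 d after turn [-40.47  -1.66  -0.23] q7 -0.81
```

View pics/s3.png

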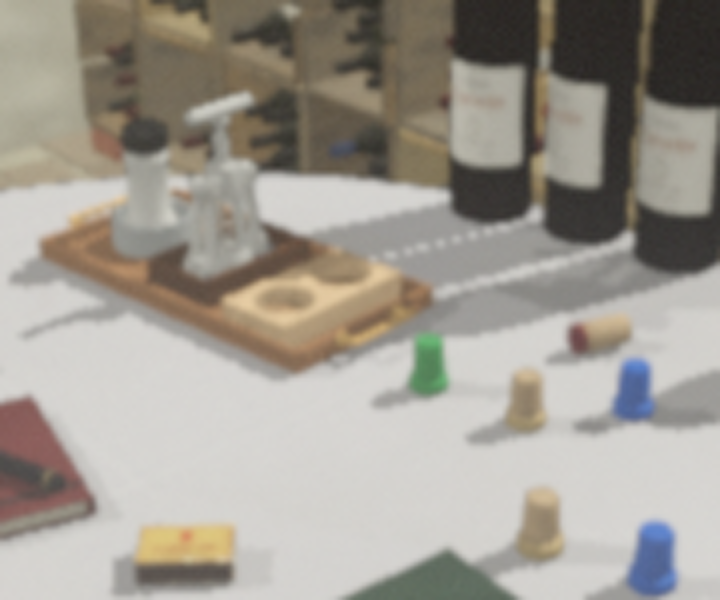

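Call:
carry_out --claw '[6,5,4.5,4.5,4.5,4.5,4.5,4.5,4.5,4.5,4.5,4.5,4.5,4.5,4.5,4.5,4.5,4.5,4.5,4.5]' --delta_pos '[[-1.5,-0.1,0],[-2.8,-0.15,0],[-2.8,-0.15,0],[-2.8,-0.15,0],[-2.8,-0.15,0],[-2.8,-0.15,0],[-2.8,-0.15,0],[-2.8,-0.15,0],[-2.8,-0.15,0],[-2.8,-0.15,0],[-2.8,-0.15,0],[-2.8,-0.15,0],[-2.8,-0.15,0],[-2.8,-0.15,0],[-2.8,-0.15,1],[-2.8,-0.15,1],[-2.8,-0.15,1],[-1.5,-0.1,0],[-1,0,0],[0,0,0]]' --angular '[[0,0,0],[0,0,0],[0,0,0],[0,0,0],[0,0,0],[0,0,0],[0,0,0],[0,0,0],[0,0,0],[0,0,0],[0,0,0],[0,0,0],[0,0,0],[0,0,0],[0,0,0],[0,0,0],[0,0,0],[0,0,0],[0,0,0],[0,0,0]]'

```text
clock: 30.05
position: [0.5643, -0.1605, 0.2046]
ee_rot: [2.091, 2.344, 0.0]
force: [1.0, 0.1, -0.2]
width: 0.49
gripper_force: 0.0
```

```bash
python3 - <<'E'
from h import *
np.set_printoptions(precision=4,suppress=True)
p=arm.get_image("wrist");save(p,"w6.png")
for d in arm.place_of("stopper_a",p): uv=np.array(d["centre"])*[512,384];print(round(d["conf"],2),uv.round(),px(p,uv,0))
for d in arm.trace("stopper_a",p):
    r=d["region"]; v,u=np.nonzero(r); print("trace",p["frame"][r].mean(0).round(),u.mean(),v.mean(),u.min(),u.max(),v.min(),v.max(),px(p,(u.mean(),v.mean()),.018))
print(p["T"][:3,3]); go(.564,-.076,.018,1.688)
E
```

```text
0.96 [270.  93.] [ 0.5647 -0.0793  0.    ]
0.85 [262.   3.] [0.5466 0.0015 0.    ]
0.69 [322. 134.] [ 0.6239 -0.1148  0.    ]
0.61 [189. 236.] [ 0.4902 -0.2474  0.    ]
0.6 [171. 181.] [ 0.4671 -0.1845  0.    ]
trace [192. 154. 101.] 166.81077147016012 183.30858806404657 152 182 168 198 [ 0.467  -0.1823  0.018 ]
trace [193. 155. 102.] 269.49705014749264 88.88790560471976 256 283 74 103 [ 0.5629 -0.0761  0.018 ]
trace [ 61.  97. 175.] 327.87729196050776 135.1875881523272 313 343 121 148 [ 0.6269 -0.1136  0.018 ]
trace [ 40. 122.  55.] 262.7300469483568 7.068075117370892 248 278 0 17 [ 0.5481 -0.0059  0.018 ]
trace [ 63.  89. 152.] 184.01293103448276 234.42241379310346 174 196 227 244 [ 0.4879 -0.2381  0.018 ]
[ 0.5555 -0.0861  0.3627]
t 30.2 pos [ 0.5645 -0.1578  0.2048] yaw 1.689 tilt [0.    0.001] d [ 8.12  0.89 18.69] turn 0.001 d after turn [ 8.12  0.89 18.69] q7 0.04
```

View pics/w6.png

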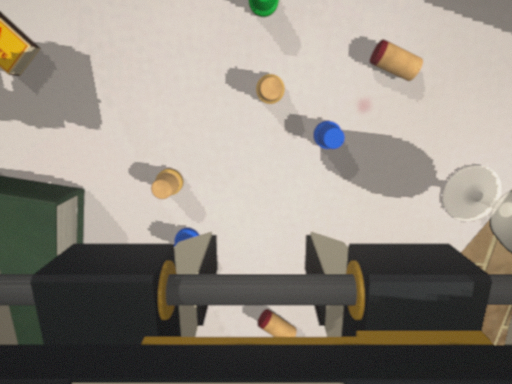

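Call:
carry_out --claw '[4.5,4.5,4.5,4.5,4.5,4.5,4.5,4.5,4.5,4.5,4.5,4.5,4.5,4.5,4.5,4.5,4.5,4.5]' --delta_pos '[[1,0.2,0],[2.5,0.3,1],[2.5,0.3,1],[1.4,0.1,1],[0.6,0,1],[0,0,2],[0,0,2],[0,0,2],[0,0,2],[0,0,2],[0,0,1],[0,0,1],[0,0,1],[0,0,0.7],[0,0,0.5],[0,0,0.5],[0,0,0],[0,0,0]]' --angular '[[0,0,0],[0,0,0],[0,0,0],[0,0,0],[0,0,0],[0,0,0],[0,0,0],[0,0,0],[0,0,0],[0,0,0],[0,0,0],[0,0,0],[0,0,0],[0,0,0],[0,0,0],[0,0,0],[0,0,0],[0,0,0]]'

```text
clock: 32.0
position: [0.564, -0.079, 0.0174]
ee_rot: [2.089, 2.346, 0.0]
force: [0.0, 0.6, -0.0]
width: 0.492
gripper_force: 0.0
```

Call:
carry_out --claw '[4,3.2,2.7,2.4,2.1,1.9,1.9,1.9,1.9]' --delta_pos '[[0,0,0],[0,0,0],[0,0,0],[0,0,0],[0,0,0],[0,0,0],[0,0,0],[0,0,0],[0,0,0]]' --angular '[[0,0,0],[0,0,0],[0,0,0],[0,0,0],[0,0,0],[0,0,0],[0,0,0],[0,0,0],[0,0,0]]' --force 12

```text
clock: 32.9
position: [0.564, -0.079, 0.0173]
ee_rot: [2.089, 2.346, 0.0]
force: [0.0, -0.4, 2.0]
width: 0.26
gripper_force: 12.0
```

Call:
carry_out --claw '[1.9,1.9,1.9,1.9,1.9,1.9,1.9,1.9,1.9]' --delta_pos '[[0,0,-0.5],[0,0,-1.5],[0,0,-2],[0,0,-2],[0,0,-2],[0,0,-2],[0,0,-1.5],[0,0,0],[0,0,0]]' --angular '[[0,0,0],[0,0,0],[0,0,0],[0,0,0],[0,0,0],[0,0,0],[0,0,0],[0,0,0],[0,0,0]]'

```text
clock: 33.8
position: [0.5638, -0.0791, 0.1323]
ee_rot: [2.089, 2.346, -0.0]
force: [-0.0, -0.6, -1.0]
width: 0.263
gripper_force: 11.8
```

```bash
python3 - <<'E'
from h import *
go(.5856,.147,.031,1.688)
E
```

```text
t 33.8 pos [ 0.5638 -0.0791  0.1323] yaw 1.687 tilt [-0.  0.] d [22.21  4.78 10.12] turn -0.001 d after turn [22.21  4.81 10.12] q7 -0.16
```

Call:
carry_out --claw '[1.9,1.9,1.9,1.9,1.9,1.9,1.9,1.9,1.9,1.9,1.9,1.9]' --delta_pos '[[0.7,0.2,0],[2,0.4,0],[2.6,0.6,0],[2.6,0.6,0],[2.6,0.6,0],[2.6,0.6,0],[2.6,0.6,0],[2.6,0.6,0],[2.2,0.4,0],[1.7,0.2,0],[0,0,0],[0,0,0]]' --angular '[[0,0,0],[0,0,0],[0,0,0],[0,0,0],[0,0,0],[0,0,0],[0,0,0],[0,0,0],[0,0,0],[0,0,0],[0,0,0],[0,0,0]]'

```text
clock: 35.0
position: [0.5855, 0.1466, 0.1316]
ee_rot: [-2.088, -2.347, 0.002]
force: [1.0, -0.2, -0.7]
width: 0.263
gripper_force: 11.8
```

Call:
carry_out --claw '[1.9,1.9,1.9,1.9,1.9,1.9,1.9,1.9,1.9,1.9,1.9,1.9,1.9]' --delta_pos '[[0,0,0.7],[0,0,1.3],[0,0,1.5],[0,0,1.5],[0,0,1],[0,0,1],[0,0,0.8],[0,0,0.7],[0,0,0.6],[0,0,0.5],[0,0,0.2],[0,0,0],[0,0,0]]' --angular '[[0,0,0],[0,0,0],[0,0,0],[0,0,0],[0,0,0],[0,0,0],[0,0,0],[0,0,0],[0,0,0],[0,0,0],[0,0,0],[0,0,0],[0,0,0]]'

```text
clock: 36.3
position: [0.5861, 0.1472, 0.0345]
ee_rot: [2.089, 2.346, 0.001]
force: [-0.6, 0.3, 0.2]
width: 0.263
gripper_force: 11.8
```

Call:
carry_out --claw '[1.9,1.9,1.9,2.3,2.8,3.3,3.5,3.5,3.5,3.5,3.5,3.5,3.5,3.5,3.5,3.5]' --delta_pos '[[0,0,0.3],[0,0,0.15],[0,0,0],[0,0,0],[0,0,0],[0,0,0],[0,0,0],[0,0,-0.5],[0,0,-1],[0,0,-1.5],[0,0,-2],[0,0,-2],[0,0,-2],[0,0,-2],[0,0,-1.5],[0,0,0]]' --angular '[[0,0,0],[0,0,0],[0,0,0],[0,0,0],[0,0,0],[0,0,0],[0,0,0],[0,0,0],[0,0,0],[0,0,0],[0,0,0],[0,0,0],[0,0,0],[0,0,0],[0,0,0],[0,0,0]]'

```text
clock: 37.9
position: [0.5872, 0.1478, 0.1578]
ee_rot: [2.087, 2.344, 0.006]
force: [1.2, 0.4, 0.2]
width: 0.382
gripper_force: 0.0
```

```bash
python3 - <<'E'
from h import *
np.set_printoptions(precision=4,suppress=True)
t=arm.get_image("scene")
for d in arm.place_of("stopper_a",t): uv=np.array(d["centre"])*[512,384];print(round(d["conf"],2),uv.round(),px(t,uv,0),px(t,uv,.012))
go(.467,-.263,.2,1.688)
go(.467,-.183,.16,1.688)
E
```

```text
0.66 [282. 244.] [ 0.4689 -0.1723  0.    ] [ 0.4563 -0.1839  0.012 ]
0.59 [311. 251.] [ 0.4998 -0.2359  0.    ] [ 0.4865 -0.2462  0.012 ]
0.51 [234. 182.] [0.6003 0.1681 0.    ] [0.5847 0.1489 0.012 ]
0.49 [308. 214.] [ 0.6237 -0.1175  0.    ] [ 0.6076 -0.1304  0.012 ]
0.41 [258. 205.] [0.5584 0.0098 0.    ] [ 0.5438 -0.0059  0.012 ]
t 38.0 pos [0.5859 0.147  0.155 ] yaw 1.687 tilt [-0.     0.001] d [-39.35 -16.55  -4.51] turn -0.001 d after turn [-39.32 -16.6   -4.51] q7 -0.53
t 38.0 pos [0.5859 0.147  0.155 ] yaw 1.687 tilt [-0.     0.001] d [-31.4  -15.62  -0.51] turn -0.001 d after turn [-31.38 -15.67  -0.51] q7 -0.53
```

Call:
carry_out --claw '[4.5,4.5,4.5,4.5,4.5,4.5,4.5,4.5,4.5,4.5,4.5,4.5,4.5,4.5,4.5]' --delta_pos '[[-1.2,-0.6,0],[-2.5,-1.25,0],[-2.5,-1.25,0],[-2.5,-1.25,0],[-2.5,-1.25,0],[-2.5,-1.25,0],[-2.5,-1.25,0],[-2.5,-1.25,0],[-2.5,-1.25,0],[-2.5,-1.25,0],[-2.5,-1.25,0],[-2.5,-1.25,0],[-1.7,-0.8,0],[-1,-0.5,0],[0,0,0]]' --angular '[[0,0,0],[0,0,0],[0,0,0],[0,0,0],[0,0,0],[0,0,0],[0,0,0],[0,0,0],[0,0,0],[0,0,0],[0,0,0],[0,0,0],[0,0,0],[0,0,0],[0,0,0]]'

```text
clock: 39.5
position: [0.4653, -0.1846, 0.154]
ee_rot: [-2.092, -2.343, 0.002]
force: [-0.1, 0.8, 0.3]
width: 0.489
gripper_force: 0.0
```

```bash
python3 - <<'E'
from h import *
np.set_printoptions(precision=4,suppress=True)
p=arm.get_image("wrist")
for d in arm.trace("stopper_a",p): print(d["conf"],p["frame"][d["region"]].mean(0).round(),np.array(d["centre"])*[512,384],px(p,np.array(d["centre"])*[512,384],.018))
go(.467,-.183,.0175,1.688)
E
```

```text
0.97 [ 60.  98. 179.] [278.8864 248.7936] [ 0.4889 -0.2443  0.018 ]
0.96 [ 56.  89. 159.] [457.0112 126.7968] [ 0.6258 -0.1142  0.018 ]
0.78 [193. 156. 105.] [259.3792 185.5104] [ 0.4635 -0.1848  0.018 ]
t 39.6 pos [ 0.4666 -0.1822  0.1545] yaw 1.687 tilt [ 0.001 -0.   ] d [-0.09  0.03 13.7 ] turn -0.001 d after turn [-0.09  0.03 13.7 ] q7 0.12
```

Call:
carry_out --claw '[4.5,4.5,4.5,4.5,4.5,4.5,4.5,4.5,4.5,4.5,4.5,4.5]' --delta_pos '[[-0.2,-0.1,0.5],[0,0,1.5],[0,0,2],[0,0,2],[0,0,2],[0,0,1.5],[0,0,1.5],[0,0,1],[0,0,0.7],[0,0,0.6],[0,0,0.4],[0,0,0]]' --angular '[[0,0,0],[0,0,0],[0,0,0],[0,0,0],[0,0,0],[0,0,0],[0,0,0],[0,0,0],[0,0,0],[0,0,0],[0,0,0],[0,0,0]]'

```text
clock: 40.8
position: [0.4659, -0.185, 0.0175]
ee_rot: [-2.089, -2.346, 0.0]
force: [0.6, 0.2, 0.0]
width: 0.493
gripper_force: 0.0
```

Call:
carry_out --claw '[4,3.2,2.7,2.4,2.1,1.9,1.9,1.9,1.9]' --delta_pos '[[0,0,0],[0,0,0],[0,0,0],[0,0,0],[0,0,0],[0,0,0],[0,0,0],[0,0,0],[0,0,0]]' --angular '[[0,0,0],[0,0,0],[0,0,0],[0,0,0],[0,0,0],[0,0,0],[0,0,0],[0,0,0],[0,0,0]]'

```text
clock: 41.7
position: [0.4662, -0.1851, 0.0178]
ee_rot: [2.089, 2.346, 0.0]
force: [0.4, -0.9, 3.4]
width: 0.266
gripper_force: 12.1
```

Call:
carry_out --claw '[1.9,1.9,1.9,1.9,1.9,1.9,1.9,1.9,1.9]' --delta_pos '[[0,0,-0.5],[0,0,-1.5],[0,0,-2],[0,0,-2],[0,0,-2],[0,0,-2],[0,0,-1.5],[0,0,0],[0,0,0]]' --angular '[[0,0,0],[0,0,0],[0,0,0],[0,0,0],[0,0,0],[0,0,0],[0,0,0],[0,0,0],[0,0,0]]'

```text
clock: 42.6
position: [0.4656, -0.1851, 0.1325]
ee_rot: [-2.089, -2.346, 0.0]
force: [-0.3, -0.2, -0.7]
width: 0.263
gripper_force: 11.8
```

```bash
python3 - <<'E'
from h import *
go(.524,.14,.0305,1.688)
E
```

```text
t 42.6 pos [ 0.4656 -0.1851  0.1325] yaw 1.687 tilt [-0. -0.] d [31.62  9.55 10.19] turn -0.001 d after turn [31.6   9.6  10.19] q7 0.1
```

Call:
carry_out --claw '[1.9,1.9,1.9,1.9,1.9,1.9,1.9,1.9,1.9,1.9,1.9,1.9,1.9,1.9,1.9,1.9]' --delta_pos '[[0.7,0.2,0],[2,0.6,0],[2.6,0.8,0],[2.6,0.8,0],[2.6,0.8,0],[2.6,0.8,0],[2.6,0.8,0],[2.6,0.8,0],[2.6,0.8,0],[2.6,0.8,0],[2.6,0.8,0],[2.6,0.8,0],[2,0.5,0],[0.9,0.3,0],[0,0,0],[0,0,0]]' --angular '[[0,0,0],[0,0,0],[0,0,0],[0,0,0],[0,0,0],[0,0,0],[0,0,0],[0,0,0],[0,0,0],[0,0,0],[0,0,0],[0,0,0],[0,0,0],[0,0,0],[0,0,0],[0,0,0]]'

```text
clock: 44.2
position: [0.5244, 0.139, 0.1321]
ee_rot: [-2.089, -2.346, 0.002]
force: [-0.2, -1.3, -0.1]
width: 0.262
gripper_force: 11.8
```

```bash
python3 - <<'E'
from h import *
go(.524,.14,.0305,1.688)
E
```

```text
t 44.2 pos [0.5244 0.139  0.1321] yaw 1.686 tilt [-0.001 -0.001] d [ 0.12 -0.02 10.16] turn -0.002 d after turn [ 0.12 -0.02 10.16] q7 -0.57
```

Call:
carry_out --claw '[1.9,1.9,1.9,1.9,1.9,1.9,1.9,1.9,1.9,1.9,1.9,1.9,1.9]' --delta_pos '[[0.1,0,0.7],[0,0,1.3],[0,0,1.5],[0,0,1.5],[0,0,1],[0,0,1],[0,0,0.8],[0,0,0.7],[0,0,0.6],[0,0,0.5],[0,0,0.2],[0,0,0],[0,0,0]]' --angular '[[0,0,0],[0,0,0],[0,0,0],[0,0,0],[0,0,0],[0,0,0],[0,0,0],[0,0,0],[0,0,0],[0,0,0],[0,0,0],[0,0,0],[0,0,0]]'

```text
clock: 45.5
position: [0.5248, 0.141, 0.0349]
ee_rot: [2.089, 2.346, 0.0]
force: [0.3, 0.7, -1.0]
width: 0.258
gripper_force: 11.8
```

Call:
carry_out --claw '[1.9,1.9,1.9,2.3,2.8,3.3,3.5,3.5,3.5,3.5,3.5,3.5,3.5,3.5,3.5,3.5,3.5,3.5]' --delta_pos '[[0,0,0.3],[0,0,0.1],[0,0,0],[0,0,0],[0,0,0],[0,0,0],[0,0,0],[0,0,-0.5],[0,0,-1],[0,0,-1.5],[0,0,-2],[0,0,-2],[0,0,-2],[-1,0,-2],[-2,0,-2],[-2,0,-2],[-1,0,0],[0,0,0]]' --angular '[[0,0,0],[0,0,0],[0,0,0],[0,0,0],[0,0,0],[0,0,0],[0,0,0],[0,0,0],[0,0,0],[0,0,0],[0,0,0],[0,0,0],[0,0,0],[0,0,0],[0,0,0],[0,0,0],[0,0,0],[0,0,0]]'

```text
clock: 47.3
position: [0.5321, 0.0797, 0.1817]
ee_rot: [2.091, 2.342, 0.001]
force: [-0.1, -0.1, -0.1]
width: 0.38
gripper_force: 0.0
```

```bash
python3 - <<'E'
from h import *
p=arm.get_image("wrist");t=arm.get_image("scene")
a=p["frame"][:,:,::-1][:260]; b=cv2.resize(t["frame"][110:260,150:400,::-1],(512,307))
cv2.imwrite("pics/fin.png",np.vstack([a,b]))
E
```

```text
(no output)
```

View pics/fin.png

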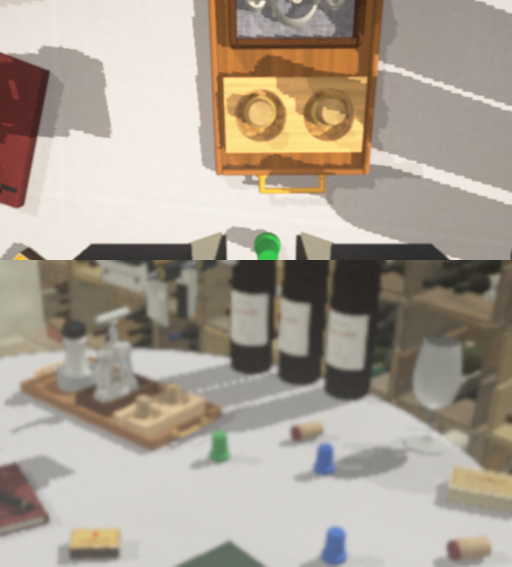

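Both stoppers stand in their wells at (261,113) and (329,113). The pump and corkscrew are upright in their holders, and the corks and look-alikes have not moved. I'm handing the job in.

```bash
python3 -c "
from cell import arm
print(arm.sign_off())"
```

```text
the job is handed in; nothing more can be done
None
```

I put all four tools upright in their own holders, with both stoppers brass cap down, left the two corks and the look-alikes where they were, and handed the job in at about 47 s of the 112 s allowed; no verdict came back.

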